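# Tool pot back on its spot, chisel and file stood in it

## Task

Tidy the bench for packing: slide the blue tool pot along the bench, without lifting or tipping it, until its foot stands wholly on the yellow disc, going round the jar that is in the way, and stand the chisel and the file upright in the pot, blade down and handle up. Leave the jar and the other things on the bench where they are.

Things in the scene. Friction and masses are not known exactly. Their poses are not given: they have to be found in the camera images.
- pot: blue open steel tool pot on a heavy round dark foot with slick glides underneath, 0.7 kg. Foot: diameter 120 mm, 12 mm high. Cup: outer diameter 72 mm, wall 4 mm (inside diameter 64 mm), rim 115 mm above the bench, inside floor 12 mm above the bench. Origin: centre of its underside, z up along the cup's axis. To be slid, not lifted
- mark: flat yellow disc painted on the bench, diameter 170 mm, no height to speak of: the pot's place. Origin: its centre
- chisel: wood chisel, 205 mm long, 120 g, straight along its x axis, which runs from tip to butt. Origin: on the axis near the balance point, 130 mm from the tip. Red handle from x = -25 to 75 mm, 20 mm wide (y), 18 thick (z); bright steel blade 14 wide, 5 thick from x = -130 to -25. Starts lying on its handle, origin 9 mm above the bench, its blade pointing away from the robot to within 40 degrees
- chisel_tip (a point): the cutting end of the chisel's blade, at x = -130 mm on its axis
- file: file, 205 mm long, 120 g, straight along its x axis, which runs from tip to butt. Origin: on the axis near the balance point, 130 mm from the tip. Yellow handle from x = -25 to 75 mm, 20 mm wide (y), 18 thick (z); dark steel blade 11 wide, 6 thick from x = -130 to -25. Starts lying on its handle, origin 9 mm above the bench, its blade pointing towards the robot to within 40 degrees
- file_tip (a point): the end of the file's blade, at x = -130 mm on its axis
- jar: amber glass jar with a black lid, diameter 52 mm, height 90 mm; it stands between the pot and the yellow disc, in the way of a straight slide. Origin: centre of its underside, z up
- tape_roll: roll of tan packing tape lying flat, outer diameter 90 mm, height 25 mm. Origin: centre of its underside
- tape_measure: yellow and black tape measure, 62 x 34 x 60 mm high. Origin: centre of its underside
- offcut: flat wood offcut, 45 x 70 x 22 mm high. Origin: centre of its underside
- plane_block: dark wood and cork sanding block, 60 x 40 x 26 mm high. Origin: centre of its underside
- glue: white glue bottle with an orange cap, diameter 56 mm, height 130 mm. Origin: centre of its underside

How it is judged:
By the outcome, as a careful person would: the job done as asked, in the order asked, and still so for the second after the job is handed in, with the robot touching nothing.
It also fails if it takes over 72 s, if anything falls off the work surface, if the arm or the gripper's body presses on something with over 40 N, if the wrist force passes 120 N, or if a joint passes its speed limit or range.

## Robot

A 6-joint arm with a two-finger parallel gripper is mounted at the origin on the work surface. World frame = base frame: x ahead of the robot, y to its left, z up, the work surface at z = 0. Lengths are in m, angles in rad, forces in N, time in s.
With the tool pointing down it reaches from about 0.35 to 0.85 m from the base axis. Payload 8.1 kg.
Tool frame: the origin (TCP) lies on the centre line of the jaws, within the pads' length; the fingertips stand 17 mm ahead of it and the grasp point (between the pads) lies 2 mm behind it; z points along the fingers, y is the line along which they close (so a half turn about z gives the same grasp; the last joint's range is limited). The gripper opens to 93 mm and grips with 3 to 60 N. Pads are 15 mm wide; open, the fingers measure 128 mm over their backs; the gripper's body (75 mm by 188 mm) begins 65 mm behind the grasp point.
Start: joints at [1.252, 0.13, 1.488, -0, 1.523, -0.085], TCP at [0.139, 0.584, 0.236] pointing down, gripper open.
Joint ranges: [-2.96, 2.96], [-0.89, 2.26], [0.02, 2.5], [-1.34, 4.48], [0, 2.73], [-2.66, 2.66]. Speed limits (rad/s): [2.39, 2.39, 2.79, 3.14, 3.14, 3.14].

## Interface

Orientations are given as a rotation vector (axis times angle).
In Python, from plant import telemetry, viewer, order gives the robot as it stands.
- The arm moves only by the tool send_rows, never from a script. Its argument "plan" is a list that holds one entry, the list of rows, each a list of 5 numbers: the closure, from -1 (fully open) to 1 (shut), then the shift along the world's x, y, z normalised to -1 to 1, where 1 is 0.2 m, then the turn about the world's z normalised to -1 to 1, where 1 is 60 degrees. A call has 1 to 20 rows; each row is the pose to reach, as a shift and turn from the pose commanded when the call began; what a row does not reach only later rows make up. A row lasts 1/12 s, in which the tool goes at most 41.7 mm and 7.16 degrees, less where a joint would pass 70% of its speed; a pose out of reach is approached as far as the arm can. A call with a number of a shift or a turn outside -1 to 1 is refused whole. A call with a gripper value outside its range is refused whole. The fingers move at their own pace and stop on an object; "force" is the grip in N (left out, the last holds). Time passes only in rows, so rows that repeat a pose let the fingers close. It gives the time, the measured TCP pose, the force, the opening and the grip force at its end, in the units of the state.
- telemetry.read_state(): the state, without advancing time (a new reading comes with each control period).
- viewer.read_camera(name): name is "scene" or "top" or "wrist"; returns (picture, depth): 480x640x3 uint8, blue, green, red; 480x640 float32, m along the optical axis (not along the pixel's ray), 0 where there is no reading.
- viewer.calibration(name): a dict with "camera_matrix" (3x3 intrinsics, pixels), "extrinsics" (4x4, takes a point from camera to world coordinates); the wrist camera has in their place "hand_eye" (4x4, takes a point from camera to tool coordinates, whose origin is the TCP and whose axes are the flange's). Camera axes: x right, y up, looking along -z (the intrinsics and any distortion apply to the point x, -y, -z); pixel columns grow to the right and rows downward; lengths in m; the calibration is good to about 2 mm. The wrist camera is an equidistant fisheye: a pixel r from the principal point sees the ray r / f radians off the axis. A picture is of the moment at which its call begins: read the wrist's pose just before it. calibration takes no time and is no camera call.
- order.close_job(): hands the job in; it is judged then, once.
The state is a dict: "t": time; "q": joint angles; "dq": joint speeds; "joint_torque": joint torques, N m; "tool_pos": TCP position; "orientation": TCP orientation; "force": force on the tool from outside, world axes, zero at the start; "wrist_torque": the same for the moment, N m; "opening": finger opening in m; "gripper_force": force on a finger pad.
Only numpy, scipy, OpenCV 4.12 (cv2) and the standard library are available. Lean on these libraries where they do the work, as an engineer would, in place of code of your own. Each camera call takes 0.05 s, during which the arm holds its last target. There are 200 camera calls.

## Working session

There is one attempt and no reset: what is moved stays moved. The work goes in short steps, Python scripts to look and compute and a tool call to move; the robot and the scene stay as the last step left them, time stands still between calls to the robot, and variables do not carry over. Pictures are saved under pics/ and viewed, at most 10 in all, crops included, and the job is handed in when it is done.

Besides the shell and the picture viewer there is one more tool, called after "Emit:" in YAML: its name, and indented under it one key for each argument. send_rows: Moves the arm, as the interface text tells. Scaled input: -1 to 1 covers 0.2 m each way for a shift and 60 degrees each way for a turn. Its arguments: {"type":"object","properties":{"plan":{"type":"array"},"force":{"type":"number"}},"required":["plan"]}

```bash
ls; mkdir -p pics; python3 - <<'E'
from plant import telemetry, viewer
import cv2,numpy as np
s=telemetry.read_state(); print({k:np.round(v,3) for k,v in s.items()})
for n in("top","scene"):
    p,d=viewer.read_camera(n); cv2.imwrite(f"pics/{n}0.png",p); np.save(f"pics/{n}0.npy",d)
for n in("top","scene","wrist"): print(n,viewer.calibration(n))
E
```

```text
pics
{'t': np.float64(0.0), 'q': array([ 1.252,  0.131,  1.489, -0.   ,  1.523, -0.085]), 'dq': array([ 0.   ,  0.   ,  0.   ,  0.   , -0.001,  0.   ]), 'joint_torque': array([ 2.0000e-03, -5.5984e+01, -4.9176e+01,  7.7000e-02,  3.6000e-02,
       -0.0000e+00]), 'tool_pos': array([0.139, 0.583, 0.235]), 'orientation': array([-3.66e-01, -3.12e+00,  3.00e-03]), 'force': array([ 0.706, -0.185, -0.669]), 'wrist_torque': array([ 0.029,  0.009, -0.001]), 'gripper_force': np.float64(0.0), 'opening': np.float64(0.093)}
top {'camera_matrix': array([[599.45613362,   0.        , 318.70345563],
       [  0.        , 599.45613362, 229.59370861],
       [  0.        ,   0.        ,   1.        ]]), 'extrinsics': array([[-2.70935557e-02,  9.97464127e-01, -6.58122611e-02,
         5.00034926e-01],
       [-9.99544512e-01, -2.79078778e-02, -1.14855817e-02,
        -7.87589773e-04],
       [-1.32931363e-02,  6.54710992e-02,  9.97765918e-01,
         1.57142002e+00],
       [ 0.00000000e+00,  0.00000000e+00,  0.00000000e+00,
         1.00000000e+00]])}
scene {'camera_matrix': array([[457.19183748,   0.
[... 221 characters left out ...]
53, -0.28550982,  0.20591323,  0.23980167],
       [-0.00950723,  0.56423567,  0.82555904,  1.04911695],
       [ 0.        ,  0.        ,  0.        ,  1.        ]])}
wrist {'camera_matrix': array([[371.64829954,   0.        , 324.47392479],
       [  0.        , 371.64829954, 239.60922838],
       [  0.        ,   0.        ,   1.        ]]), 'hand_eye': array([[-1.09246420e-04,  9.60360426e-01,  2.78761260e-01,
         7.82639576e-02],
       [ 9.99999933e-01,  2.01914243e-04, -3.03715216e-04,
        -7.84609860e-04],
       [-3.47961943e-04,  2.78761208e-01, -9.60360384e-01,
        -1.50216077e-01],
       [ 0.00000000e+00,  0.00000000e+00,  0.00000000e+00,
         1.00000000e+00]])}
```

View pics/top0.png

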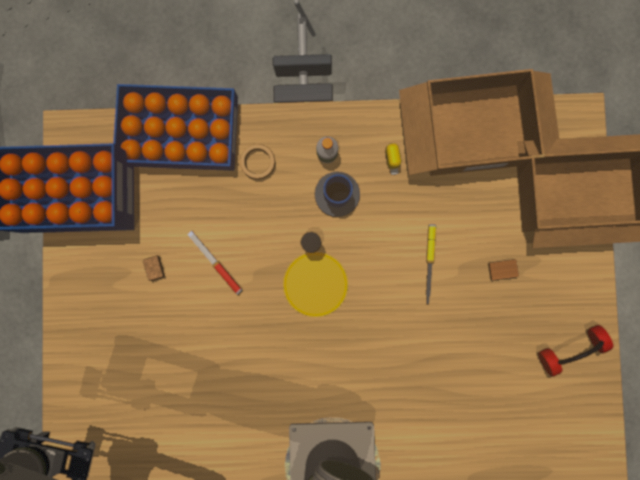

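View pics/scene0.png

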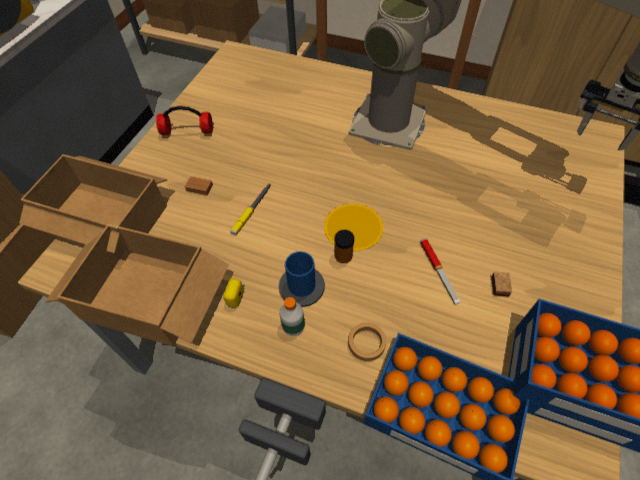

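The top view shows:
- pot at (338,192)
- jar at (311,243)
- disc at (316,284)
- chisel from tip (190,233) to red butt (240,292)
- file from yellow butt (432,226) to tip (429,303)
- glue at (327,150), tape measure at (394,157)

In the scene view the pot rim is at (300,262), the jar lid at (344,238) and the disc at (354,226). The chisel runs from (425,242) to (457,300), and the file from (235,231) to (268,187).

```bash
cat > h.py <<'E'
import numpy as np, cv2
from plant import telemetry, viewer
def ray(n,u,v):
    c=viewer.calibration(n);K=c["camera_matrix"];T=c["extrinsics"]
    d=T[:3,:3]@np.array([(u-K[0,2])/K[0,0],-(v-K[1,2])/K[1,1],-1.]);return T[:3,3],d
def plane(n,u,v,z):
    o,d=ray(n,u,v);return o+d*(z-o[2])/d[2]
def tri(a,b):
    (o1,d1),(o2,d2)=ray("top",*a),ray("scene",*b)
    s=np.linalg.lstsq(np.c_[d1,-d2],o2-o1,rcond=None)[0];p,q=o1+d1*s[0],o2+d2*s[1]
    return (p+q)/2,np.linalg.norm(p-q)
def proj(n,P):
    c=viewer.calibration(n);K=c["camera_matrix"];T=c["extrinsics"];q=T[:3,:3].T@(np.array(P)-T[:3,3])
    return K[0,2]+K[0,0]*q[0]/-q[2],K[1,2]-K[1,1]*q[1]/-q[2]
E
python3 - <<'E'
from h import *
np.set_printoptions(precision=3,suppress=True)
I={n:cv2.imread(f"pics/{n}0.png") for n in("top","scene")}
def mask(n,hsvlo,hsvhi,box):
    h=cv2.cvtColor(I[n],cv2.COLOR_BGR2HSV);m=cv2.inRange(h,hsvlo,hsvhi);z=np.zeros_like(m);x0,y0,x1,y1=box;z[y0:y1,x0:x1]=m[y0:y1,x0:x1];return z
def c(m):
    v,u=np.nonzero(m);return np.array([u.mean(),v.mean()]),len(u)
R=dict(chiselh=((0,150,80),(8,255,255),dict(top=(200,250,255,305),scene=(410,230,450,275))),
 fileh=((24,150,80),(35,255,255),dict(top=(420,215,445,270),scene=(225,200,258,240))),
 disc=((20,200,100),(32,255,255),dict(top=(270,245,360,325),scene=(315,195,390,255))))
for k,(lo,hi,b) in R.items():
    r={n:c(mask(n,lo,hi,b[n])) for n in b};print(k,r,tri(r["top"][0],r["scene"][0]))
    if k!="disc":
        v,u=np.nonzero(mask("top",lo,hi,b["top"]));P=np.array([plane("top",a,d,.012)[:2] for a,d in zip(u,v)])
        w,V=np.linalg.eigh(np.cov(P.T));print("axis",V[:,1],np.degrees(np.arctan2(V[1,1],V[0,1])),P.mean(0))
for n,(a,z) in dict(chis_tip=((190,233),.004),chis_butt=((240,292),.012),file_butt=((432,226),.012),file_tip=((429,303),.006),jarlid=((311.5,242),.09),potrim=((338.5,188),.115),glue=((327,145),.13),measure=((394,155),.06)).items(): print(n,plane("top",*a,z))
m=mask("top",(22,200,100),(32,255,255),(270,245,360,325));v,u=np.nonzero(m)
print(cv2.minEnclosingCircle(np.c_[u,v].astype(np.float32)))
print("potrim",tri((338.5,188),(300,262)),"jar",tri((311.5,242),(344,238)))
a=cv2.resize(I["top"][130:330,170:450],None,fx=2.8,fy=2.8,interpolation=2)
cv2.imwrite("pics/crop1.png",a)
E
```

```text
chiselh {'top': (array([226.91 , 277.336]), 223), 'scene': (array([430.325, 252.462]), 197)} (array([0.485, 0.259, 0.014]), np.float64(0.0015561676076093081))
axis [-0.782 -0.623] -141.4727352194305 [0.485 0.259]
fileh {'top': (array([431.   , 243.382]), 220), 'scene': (array([242.314, 219.195]), 185)} (array([ 0.558, -0.272,  0.013]), np.float64(0.003219902487629894))
axis [-0.995  0.103] 174.0894778839379 [ 0.559 -0.273]
disc {'top': (array([317.511, 289.901]), 1680), 'scene': (array([354.822, 224.526]), 1862)} (array([ 0.444,  0.029, -0.016]), np.float64(0.007967265398364802))
chis_tip [0.604 0.356 0.004]
chis_butt [0.446 0.226 0.012]
file_butt [ 0.604 -0.278  0.012]
file_tip [ 0.405 -0.263  0.006]
jarlid [0.568 0.035 0.09 ]
potrim [ 0.697 -0.035  0.115]
glue [ 0.801 -0.01   0.13 ]
measure [ 0.784 -0.18   0.06 ]
((315.0302429199219, 284.0735778808594), 31.86012840270996)
potrim (array([ 0.695, -0.032,  0.118]), np.float64(0.005827321330541618)) jar (array([0.567, 0.037, 0.082]), np.float64(0.004355776061654129))
```

View pics/crop1.png

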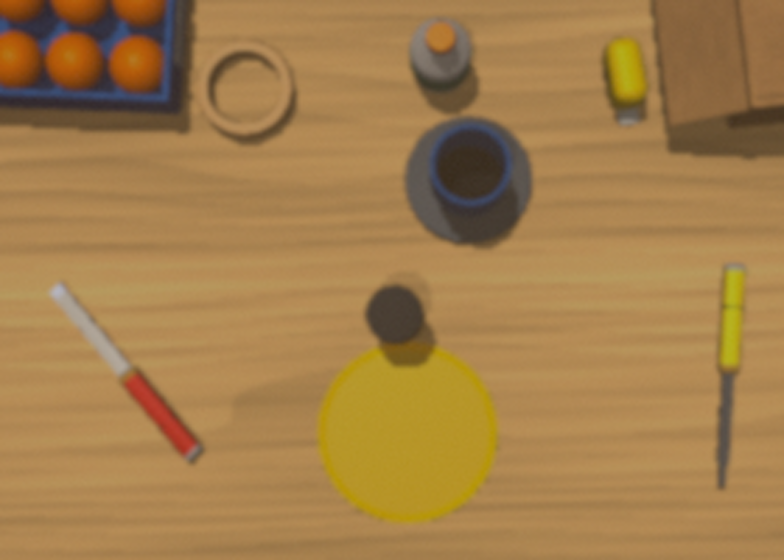

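The crop refines these to px: pot rim (338.2,188.9), jar lid (311.4,242.1), disc centre (315.3,284.2). I'll move towards the pot now.

Emit:
send_rows:
  plan:
    - [[-1,0.9,-1,0,0.222],[-1,0.9,-1,0,0.222],[-1,0.9,-1,0,0.222],[-1,0.9,-1,0,0.222],[-1,0.9,-1,0,0.222],[-1,0.9,-1,0,0.222],[-1,0.9,-1,0,0.222]]

```text
t: 0.68
tool_pos: [0.3212, 0.3804, 0.2353]
orientation: [0.005, 3.141, -0.002]
force: [1.2, 0.9, 0.2]
opening: 0.0932
gripper_force: 0.0
```

Emit:
send_rows:
  plan:
    - [[-1,0.9,-1,0,0],[-1,0.9,-1,0,0],[-1,0.9,-1,0,0],[-1,0.9,-1,0,0],[-1,0.9,-1,0,0],[-1,0.9,-1,0,0],[-1,0.9,-1,0,0]]

```text
t: 1.27
tool_pos: [0.5012, 0.1798, 0.2352]
orientation: [0.006, 3.141, -0.002]
force: [0.2, -0.0, -0.4]
opening: 0.0926
gripper_force: 0.0
```

Emit:
send_rows:
  plan:
    - [[-1,0.7,-1,0,0],[-1,0.7,-1,0,0],[-1,0.7,-1,0,0],[-1,0.7,-1,0,0],[-1,0.7,-1,0,0],[-1,0.7,-1,0,0],[-1,0.7,-1,0,0],[-1,0.7,-1,0,0],[-1,0.7,-1,0,0]]

```text
t: 2.02
tool_pos: [0.6385, -0.0161, 0.2349]
orientation: [-0.003, -3.14, -0.001]
force: [0.8, 0.3, 0.0]
opening: 0.0925
gripper_force: 0.0
```

```bash
cat >> h.py <<'E'
def wray(u,v,s):
    c=viewer.calibration("wrist");K=c["camera_matrix"];H=c["hand_eye"]
    x,y=u-K[0,2],v-K[1,2];r=np.hypot(x,y);t=r/K[0,0]
    d=np.array([np.sin(t)*x/r,-np.sin(t)*y/r,-np.cos(t)])
    R=cv2.Rodrigues(np.array(s["orientation"]))[0]
    return R@H[:3,3]+s["tool_pos"],R@H[:3,:3]@d
def wplane(u,v,s,z):
    o,d=wray(u,v,s);return o+d*(z-o[2])/d[2]
def jaw(s):
    R=cv2.Rodrigues(np.array(s["orientation"]))[0];return np.degrees(np.arctan2(R[1,1],R[0,1])),R[:,2]
E
python3 - <<'E'
from h import *
s=telemetry.read_state();p,d=viewer.read_camera("wrist");cv2.imwrite("pics/w1.png",p)
print(s["t"],s["tool_pos"],jaw(s),s["q"]);print(plane("top",315.3,284.2,0),plane("top",338.2,188.9,.115),plane("top",311.4,242.1,.09))
c=viewer.calibration("wrist")
E
```

```text
2.0167 [ 0.63853682 -0.01614883  0.23486374] (np.float64(89.89024669534953), array([-1.47090325e-03,  6.13990433e-04, -9.99998730e-01])) [-1.05786488e-01  2.36330159e-01  1.37072386e+00  4.55521195e-04
  1.53606615e+00 -1.67468387e+00]
[0.46105535 0.03006102 0.        ] [ 0.69443356 -0.03437538  0.115     ] [0.5672607  0.03516757 0.09      ]
```

View pics/w1.png

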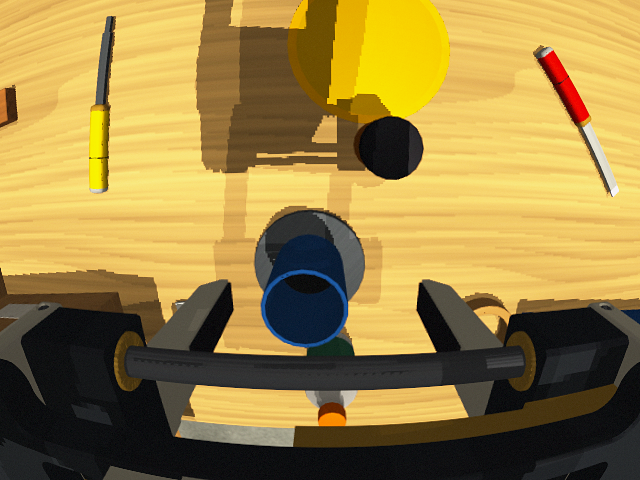

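The wrist view shows the pot rim centre at (305,308), jar lid (391,148), chisel butt (543,50) to tip (614,193), file butt (98,191) to tip (110,17).

```bash
python3 - <<'E'
from h import *
np.set_printoptions(precision=4,suppress=True)
s=telemetry.read_state()
P={"rim":((305,308),.115,("top",338.2,188.9)),"jar":((391,148),.09,("top",311.4,242.1)),"foot":((310,258),.012,0),
"cbutt":((543,50),.009,("top",240,292)),"ctip":((614,193),.005,("top",190,233)),"fbutt":((98,191),.009,("top",432,225.5)),"ftip":((110,17),.005,("top",428,303.5))}
for k,(a,z,b) in P.items():
    w=wplane(*a,s,z)
    print(k,w,end=" ")
    if b:
        o,d=wray(*a,s);o2,d2=ray(*b);t=np.linalg.lstsq(np.c_[d,-d2],o2-o,rcond=None)[0];print(plane(*b,z),"tri",o+d*t[0],o2+d2*t[1])
    else: print()
E
```

```text
rim [ 0.6961 -0.0318  0.115 ] [ 0.6944 -0.0344  0.115 ] tri [ 0.6942 -0.0315  0.1189] [ 0.6939 -0.0343  0.119 ]
jar [0.5698 0.0371 0.09  ] [0.5673 0.0352 0.09  ] tri [0.5695 0.0351 0.1012] [0.5668 0.0349 0.101 ]
foot [ 0.6886 -0.0312  0.012 ] 
cbutt [0.4471 0.2305 0.009 ] [0.4463 0.2261 0.009 ] tri [0.4489 0.2264 0.0152] [0.4465 0.2252 0.0151]
ctip [0.6075 0.3612 0.005 ] [0.6038 0.3553 0.005 ] tri [0.6065 0.3533 0.013 ] [0.6033 0.3535 0.0128]
fbutt [ 0.6099 -0.2795  0.009 ] [ 0.6055 -0.2783  0.009 ] tri [ 0.6094 -0.2773  0.0122] [ 0.6053 -0.2778  0.012 ]
ftip [ 0.4049 -0.2609  0.005 ] [ 0.4036 -0.2607  0.005 ] tri [ 0.4045 -0.2616  0.0038] [ 0.4035 -0.2609  0.0038]
```

Emit:
send_rows:
  plan:
    - [[-1,0.28,-0.085,0,0],[-1,0.28,-0.085,0,0],[-1,0.28,-0.085,-0.2,0],[-1,0.28,-0.085,-0.4,0],[-1,0.28,-0.085,-0.55,0],[-1,0.28,-0.085,-0.65,0],[-1,0.28,-0.085,-0.705,0],[-1,0.28,-0.085,-0.705,0],[-1,0.28,-0.085,-0.705,0]]
  force: 12

```text
t: 2.82
tool_pos: [0.695, -0.0323, 0.0955]
orientation: [0.0, 3.141, 0.0]
force: [0.4, 0.8, 0.7]
opening: 0.0929
gripper_force: 0.0
```

Emit:
send_rows:
  plan:
    - [[0,0,0,0,0],[0.2,0,0,0,0],[0.2,0,0,0,0],[0.2,0,0,0,0],[0.2,0,0,0,0],[0.2,0,0,0,0],[0.2,0,0,0,0],[0.2,0,0,0,0]]
  force: 12

```text
t: 3.48
tool_pos: [0.696, -0.0333, 0.0965]
orientation: [0.002, 3.139, 0.0]
force: [-0.2, 0.3, 6.5]
opening: 0.0724
gripper_force: 12.0
```

Emit:
send_rows:
  plan:
    - [[0.2,-0.03,-0.03,0,0],[0.2,-0.08,-0.07,0,0],[0.2,-0.14,-0.12,0,0],[0.2,-0.21,-0.17,0,0],[0.2,-0.28,-0.205,0,0],[0.2,-0.35,-0.22,0,0],[0.2,-0.42,-0.23,0,0],[0.2,-0.49,-0.235,0,0],[0.2,-0.56,-0.235,0,0],[0.2,-0.63,-0.235,0,0],[0.2,-0.7,-0.23,0,0],[0.2,-0.77,-0.22,0,0],[0.2,-0.84,-0.2,0,0],[0.2,-0.91,-0.17,0,0],[0.2,-0.96,-0.14,0,0],[0.2,-1,-0.1,0,0],[0.2,-1,-0.1,0,0]]

```text
t: 4.9
tool_pos: [0.495, -0.0531, 0.0963]
orientation: [0.002, 3.139, -0.001]
force: [-5.4, 3.8, 9.6]
opening: 0.0726
gripper_force: 12.0
```

Emit:
send_rows:
  plan:
    - [[0.2,-0.04,0.05,0,0],[0.2,-0.08,0.1,0,0],[0.2,-0.12,0.16,0,0],[0.2,-0.16,0.22,0,0],[0.2,-0.19,0.28,0,0],[0.2,-0.2,0.34,0,0],[0.2,-0.2,0.38,0,0],[0.2,-0.2,0.405,0,0],[0.2,-0.2,0.405,0,0],[0.2,-0.2,0.405,0,0]]

```text
t: 5.73
tool_pos: [0.4559, 0.028, 0.0963]
orientation: [0.001, 3.139, -0.001]
force: [-0.7, 0.9, 9.6]
opening: 0.0727
gripper_force: 12.0
```

Emit:
send_rows:
  plan:
    - [[-1,0,0,0,0],[-1,0,0,0,0],[-1,0,0,0,0],[-1,0,0,0,0],[-1,0,0,0.2,0],[-1,0,0,0.4,0],[-1,0,0,0.6,0],[-1,0,0,0.7,0],[-1,0,0,0.7,0]]

```text
t: 6.48
tool_pos: [0.4577, 0.0276, 0.2407]
orientation: [0.002, 3.132, -0.001]
force: [0.9, -0.2, 0.1]
opening: 0.093
gripper_force: 0.0
```

Emit:
send_rows:
  plan:
    - [[-1,0.01,0.2,0,0.12],[-1,0.023,0.4,0,0.24],[-1,0.023,0.6,0,0.36],[-1,0.023,0.8,0,0.48],[-1,0.023,1,-0.1,0.6],[-1,0.023,1,-0.3,0.657],[-1,0.023,1,-0.5,0.657],[-1,0.023,1,-0.5,0.657]]

```text
t: 7.15
tool_pos: [0.4532, 0.2263, 0.1248]
orientation: [1.055, -2.943, 0.0]
force: [-2.5, -0.9, -1.8]
opening: 0.0929
gripper_force: 0.0
```

```bash
python3 - <<'E'
from h import *
s=telemetry.read_state();p,d=viewer.read_camera("wrist");cv2.imwrite("pics/w2.png",p)
print(s["t"],s["tool_pos"],jaw(s))
E
```

```text
7.15 [0.45318626 0.22628379 0.12477596] (np.float64(129.4496567130749), array([-0.01427328, -0.00541493, -0.99988347]))
```

View pics/w2.png

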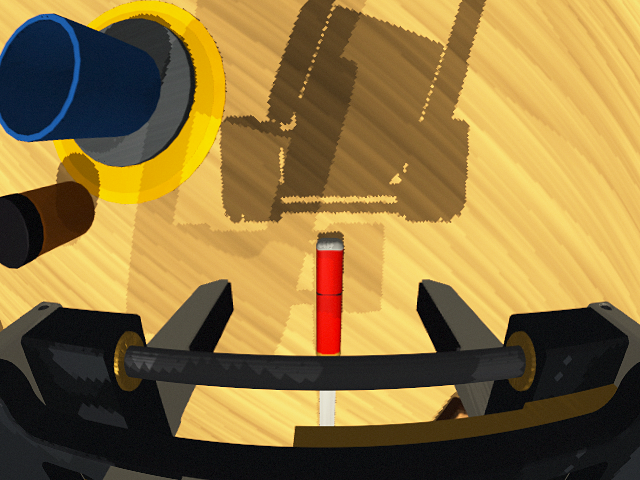

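The pot's foot stands inside the disc, with yellow visible at least in this view all round it. The chisel is straight between the fingers, butt top at (329,240).

```bash
python3 - <<'E'
from h import *
s=telemetry.read_state()
print(s["tool_pos"],wplane(329.5,238,s,.009),wplane(329,352,s,.009))
p=wplane(329.5,238,s,.009);q=wplane(329,352,s,.009);d=(q-p)/np.linalg.norm(q-p);print(np.linalg.norm(q-p),p+.015*d,np.degrees(np.arctan2(d[1],d[0])))
E
```

```text
[0.45500641 0.22634639 0.12893108] [0.45012611 0.22798285 0.009     ] [0.52823981 0.29213797 0.009     ]
0.10108229315346277 [0.46171771 0.23750308 0.009     ] 39.396410540047185
```

Emit:
send_rows:
  plan:
    - [[-1,0.01,0.0475,-0.15,0],[-1,0.01,0.0475,-0.3,0],[-1,0.01,0.0475,-0.45,0],[-1,0.01,0.0475,-0.53,0],[-1,0.01,0.0475,-0.575,0],[-1,0.01,0.0475,-0.575,0],[-1,0.01,0.0475,-0.575,0],[-1,0.01,0.0475,-0.575,0]]

```text
t: 7.87
tool_pos: [0.4635, 0.2377, 0.0221]
orientation: [-1.056, 2.955, 0.0]
force: [-0.7, 0.8, 0.3]
opening: 0.0931
gripper_force: 0.0
```

Emit:
send_rows:
  plan:
    - [[1,0,0,0,0],[1,0,0,0,0],[1,0,0,0,0],[1,0,0,0,0],[1,0,0,0,0],[1,0,0,0,0],[1,0,0,0,0],[1,0,0,0,0],[1,0,0,0,0],[1,0,0,0,0]]
  force: 4

```text
t: 8.7
tool_pos: [0.4616, 0.2372, 0.0196]
orientation: [1.058, -2.958, 0.0]
force: [0.2, 0.0, 0.1]
opening: 0.031
gripper_force: 0.0
```

Emit:
send_rows:
  plan:
    - [[1,0,0,0,0],[1,0,0,0,0],[1,0,0,0,0],[1,0,0,0,0],[1,0,0,0,0]]
  force: 3

```text
t: 9.12
tool_pos: [0.4615, 0.2372, 0.0196]
orientation: [1.058, -2.958, -0.0]
force: [-0.5, 0.2, 0.1]
opening: 0.02
gripper_force: 3.0
```

Emit:
send_rows:
  plan:
    - [[1,0.005,0.004,0.08,0],[1,0.01,0.01,0.16,0],[1,0.025,0.02,0.245,0],[1,0.045,0.04,0.32,0],[1,0.07,0.06,0.4,0],[1,0.1,0.08,0.475,0],[1,0.15,0.12,0.57,0],[1,0.22,0.18,0.67,0],[1,0.29,0.24,0.75,0],[1,0.37,0.3,0.825,0],[1,0.45,0.37,0.88,0],[1,0.54,0.45,0.92,0],[1,0.54,0.45,0.92,0]]
  force: 3

```text
t: 10.2
tool_pos: [0.5722, 0.3295, 0.2051]
orientation: [-1.057, 2.954, 0.001]
force: [0.8, 0.7, -0.2]
opening: 0.0198
gripper_force: 3.0
```

```bash
python3 - <<'E'
from h import *
s=telemetry.read_state()
print(s["t"],s["tool_pos"],jaw(s))
p,d=viewer.read_camera("wrist");q,d=viewer.read_camera("scene")
cv2.imwrite("pics/w3.png",np.hstack([cv2.resize(p,(400,300)),cv2.resize(q[120:320,340:560],(400,300))]))
E
```

```text
10.2 [0.57223938 0.32947144 0.20508563] (np.float64(129.37366472562638), array([ 0.00320672,  0.00200717, -0.99999284]))
```

View pics/w3.png

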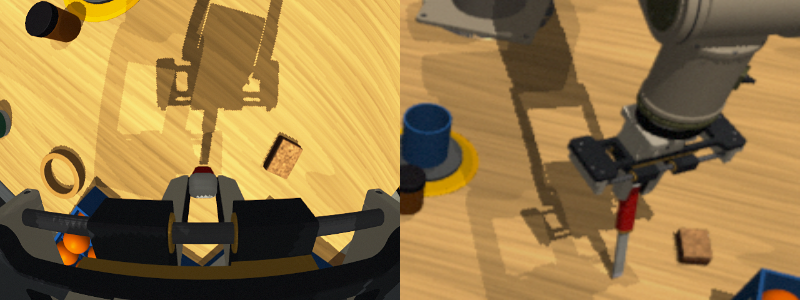

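The chisel has swung nearly upright: in the right half the blade tip is at (617,272), so scene px about (459.4,301.3). I'll work out the tilt from where that ray meets the swing plane.

```bash
cat >> h.py <<'E'
def tilt(n,u,v,L):
    """tip in the swing plane, seen at u,v; lean in degrees along the horizontal normal of the jaw"""
    s=telemetry.read_state();j,_=jaw(s);j=np.radians(j);nrm=np.array([np.cos(j),np.sin(j),0]);a=np.array([np.sin(j),-np.cos(j),0])
    o,d=ray(n,u,v);p=o+d*((s["tool_pos"]-o)@nrm)/(d@nrm);r=p-s["tool_pos"];return p,r@a,r[2],np.degrees(np.arctan2(r@a,-r[2]))
E
python3 - <<'E'
from h import *
print(tilt("scene",459.4,301.3,.19))
o,d=viewer.read_camera("top");q,_=viewer.read_camera("scene")
cv2.imwrite("pics/c3.png",np.hstack([cv2.resize(o[200:320,160:280],(400,400),interpolation=2),cv2.resize(q[220:320,400:500],(400,400),interpolation=2)]))
E
```

```text
(array([0.61118926, 0.36139388, 0.02513657]), np.float64(0.05381890522895148), np.float64(-0.17777759467407075), np.float64(16.84272526113347))
```

The chisel leans about 17°, tip ahead. I'll hold it firmly and carry it over the pot. Inside, I'll straighten it by pressing lightly against the far wall, since the grip slips at a fraction of a newton at the tip.

Emit:
send_rows:
  plan:
    - [[1,0,0,0,0],[1,0,0,0.1,0],[1,0,0,0.25,0],[1,0,0,0.4,0],[1,0,0,0.55,0],[1,-0.05,-0.1,0.65,-0.08],[1,-0.12,-0.25,0.65,-0.18],[1,-0.2,-0.4,0.65,-0.3],[1,-0.3,-0.57,0.65,-0.42],[1,-0.37,-0.69,0.65,-0.54],[1,-0.4,-0.7475,0.65,-0.63],[1,-0.4,-0.7475,0.65,-0.657]]
  force: 15

```text
t: 11.4
tool_pos: [0.4879, 0.1749, 0.334]
orientation: [0.015, 3.141, -0.001]
force: [0.2, -0.2, -1.0]
opening: 0.0197
gripper_force: 15.0
```

Emit:
send_rows:
  plan:
    - [[1,-0.05,-0.1,0,0],[1,-0.12,-0.25,0,0],[1,-0.2,-0.4,0,0],[1,-0.29,-0.57,0,0],[1,-0.35,-0.69,0,0],[1,-0.3755,-0.75,0,0],[1,-0.3755,-0.75,0,0],[1,-0.3755,-0.75,0,0],[1,-0.3755,-0.75,0,0]]

```text
t: 12.15
tool_pos: [0.4143, 0.0281, 0.3334]
orientation: [0.003, 3.141, 0.001]
force: [0.2, 0.3, 0.8]
opening: 0.0198
gripper_force: 15.0
```

```bash
python3 - <<'E'
from h import *
s=telemetry.read_state()
print(s["t"],s["tool_pos"],jaw(s))
o,d=viewer.read_camera("top");q,_=viewer.read_camera("scene")
cv2.imwrite("pics/c4.png",np.hstack([cv2.resize(o[210:330,260:380],(400,400),interpolation=2),cv2.resize(q[160:280,290:410],(400,400),interpolation=2)]))
E
```

```text
12.15 [0.41433815 0.02806597 0.33344166] (np.float64(89.90737892276486), array([ 2.41222871e-04,  3.86028202e-04, -9.99999896e-01]))
```

View pics/c4.png

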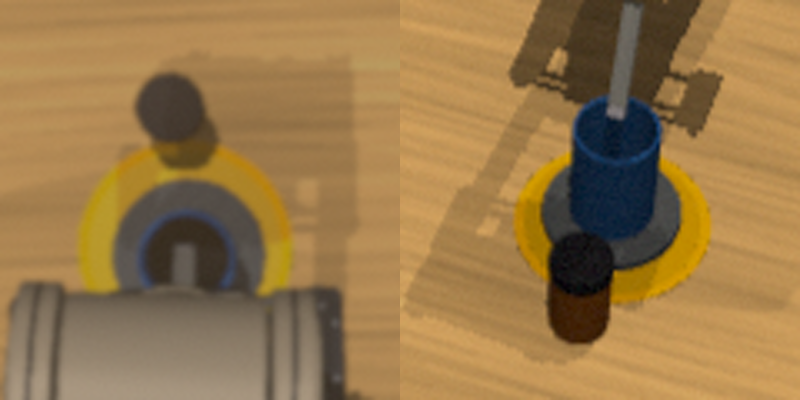

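Top crop: chisel tip at (184,245), rim centre (188,255). Scene crop: tip at (618,115), rim centre (617,133). The pot's foot is wholly on the disc.

```bash
python3 - <<'E'
from h import *
a=(260+184/3.333,210+245/3.333);b=(290+218/3.333,160+115/3.333)
print("tip",tri(a,b),tilt("scene",*b,0),tilt("top",*a,0))
r=(260+188/3.333,210+255/3.333);print("rim",plane("top",*r,.115),plane("scene",290+217/3.333,160+133/3.333,.115))
E
```

```text
tip (array([0.46526211, 0.03050417, 0.14020271]), np.float64(0.00630048995698822)) (array([0.44553947, 0.02840609, 0.11776583]), np.float64(0.030980967205160102), np.float64(-0.21563919311059027), np.float64(8.175760922777757)) (array([0.46509046, 0.02839968, 0.09413778]), np.float64(0.05053195983929883), np.float64(-0.23926723965407853), np.float64(11.925320417759638))
rim [0.45827494 0.02527694 0.115     ] [0.46137211 0.03296226 0.115     ]
```

Emit:
send_rows:
  plan:
    - [[1,0,0,-0.06,0],[1,0,0,-0.14,0],[1,0,0,-0.24,0],[1,0,0,-0.34,0],[1,0,0,-0.44,0],[1,0,0,-0.5,0],[1,0,0,-0.5,0],[1,0,0,-0.5,0]]

```text
t: 12.92
tool_pos: [0.414, 0.028, 0.233]
orientation: [-0.001, -3.14, -0.0]
force: [0.9, -0.8, -0.3]
opening: 0.0197
gripper_force: 15.0
```

Emit:
send_rows:
  plan:
    - [[1,0,0,0,0],[1,0,0,0,0],[1,0.03,0,0,0],[1,0.06,0,0,0],[1,0.09,0,0,0],[1,0.12,0,0,0],[1,0.15,0,0,0],[1,0.18,0,0,0],[1,0.21,0,0,0],[1,0.24,0,0,0],[1,0.27,0,0,0],[1,0.3,0,0,0],[1,0.33,0,0,0],[1,0.35,0,0,0],[1,0.35,0,0,0],[1,0.35,0,0,0]]
  force: 3

```text
t: 14.25
tool_pos: [0.4846, 0.0277, 0.2335]
orientation: [-0.002, -3.141, -0.0]
force: [-0.8, 0.2, -1.6]
opening: 0.0195
gripper_force: 3.0
```

```bash
python3 - <<'E'
from h import *
s=telemetry.read_state()
print(s["t"],s["tool_pos"],jaw(s),s["force"])
o,d=viewer.read_camera("top");q,_=viewer.read_camera("scene")
cv2.imwrite("pics/c5.png",np.hstack([cv2.resize(o[210:330,260:380],(400,400),interpolation=2),cv2.resize(q[160:280,290:410],(400,400),interpolation=2)]))
E
```

```text
14.25 [0.48457055 0.027697   0.23354992] (np.float64(89.92457356600869), array([-3.12245033e-04,  2.80445318e-05, -9.99999951e-01])) [-0.84779276  0.23655367 -1.56063906]
```

View pics/c5.png

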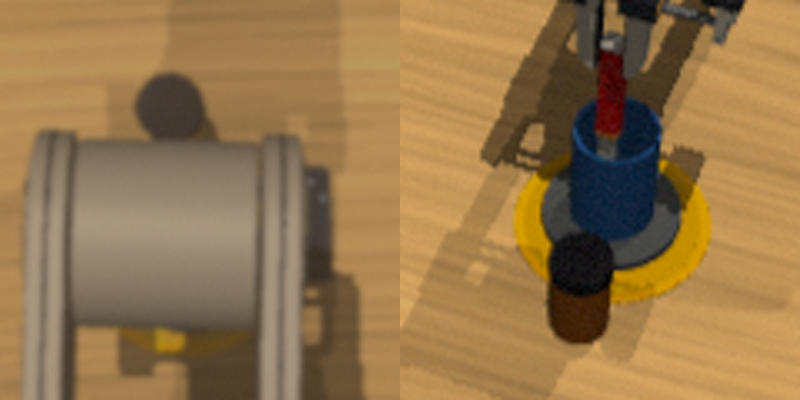

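Upright against the far wall and the pot hasn't moved. The handle runs from (611,42) to (606,133) in the right crop. Now lower, release and lift away.

Emit:
send_rows:
  plan:
    - [[1,0,0,-0.04,0],[1,0,0,-0.08,0],[1,0,0,-0.1,0],[1,0,0,-0.1,0],[0,0,0,-0.1,0],[-0.2,0,0,-0.1,0],[-0.2,0,0,-0.1,0],[-0.2,0,0,-0.1,0],[-0.2,0,0,-0.1,0],[-0.2,0,0,0.1,0],[-0.2,0,0,0.25,0],[-0.2,0,0,0.4,0],[-0.2,0,0,0.5,0],[-0.2,0,0,0.5,0]]

```text
t: 15.52
tool_pos: [0.4864, 0.0276, 0.3395]
orientation: [0.002, 3.133, -0.001]
force: [-0.1, 0.2, 0.9]
opening: 0.0558
gripper_force: 0.0
```

```bash
python3 - <<'E'
from h import *
s=telemetry.read_state()
print(s["t"],s["tool_pos"],s["opening"])
p,d=viewer.read_camera("wrist");q,_=viewer.read_camera("scene")
cv2.imwrite("pics/c6.png",np.hstack([cv2.resize(p,(400,400),interpolation=2),cv2.resize(q[160:280,290:410],(400,400),interpolation=2)]))
E
```

```text
15.5167 [0.48635522 0.0276035  0.33954789] 0.05582701045740817
```

View pics/c6.png

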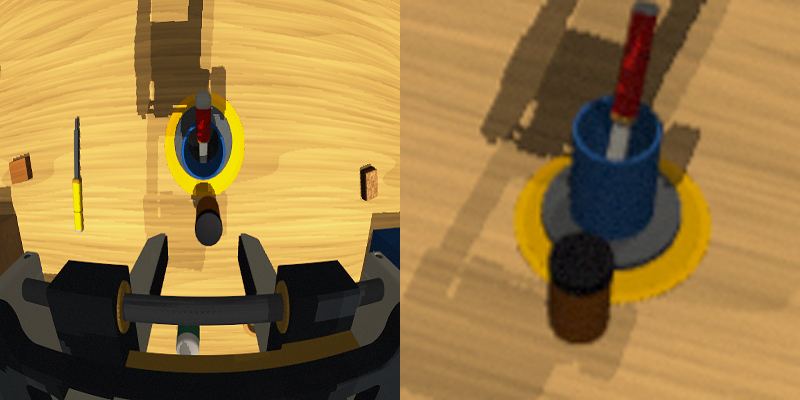

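The chisel is in the pot but settled back against the robot-side rim. Wrist half: butt (203,98), handle end (203,143). Scene half: butt (645,8), handle end (627,118). I'll compute its lean.

```bash
python3 - <<'E'
from h import *
np.set_printoptions(precision=4,suppress=True)
s=telemetry.read_state();R=[]
for (wu,wv),(su,sv) in (((203,98),(245,8)),((203,143),(227,118))):
    (o1,d1),(o2,d2)=wray(wu*1.6,wv*1.2,s),ray("scene",290+su*.3,160+sv*.3)
    t=np.linalg.lstsq(np.c_[d1,-d2],o2-o1,rcond=None)[0];a,b=o1+d1*t[0],o2+d2*t[1];print(a,b);R.append((a+b)/2)
v=R[0]-R[1];v/=np.linalg.norm(v);print(v,np.degrees(np.arccos(v[2])),"tip",R[0]-.205*v)
print("file jaw",[proj("scene",x) for x in((.607,-.278,.009),(.405,-.261,.009))])
for n,uv in(("fbutt",(80,230)),("ftip",(77,118))):print(n,wplane(uv[0]*1.6,uv[1]*1.2,s,.009))
E
```

```text
[0.3933 0.0275 0.188 ] [0.3928 0.0295 0.188 ]
[0.4441 0.0276 0.1135] [0.4424 0.0352 0.1134]
[-0.5581 -0.0314  0.8292] 33.98543747644421 tip [0.5075 0.035  0.018 ]
file jaw [(np.float64(232.239216638659), np.float64(232.3179845044602)), (np.float64(267.55988699986807), np.float64(183.5140787733883))]
fbutt [ 0.6029 -0.2729  0.009 ]
ftip [ 0.4022 -0.2541  0.009 ]
```

It leans about 30° with the tip at the far wall, which is more than I want. I'll re-grip the handle lightly, swing it up about its tip until it tilts slightly outwards over the far rim, and release it there.

Emit:
send_rows:
  plan:
    - [[-0.2,-0.15,0,-0.1,0],[-0.2,-0.3,0,-0.25,0],[-0.2,-0.4125,0,-0.42,0],[-0.2,-0.4125,0,-0.58,0],[-0.2,-0.4125,0,-0.7,0],[-0.2,-0.4125,0,-0.77,0],[-0.2,-0.4125,0,-0.77,0],[1,-0.4125,0,-0.77,0],[1,-0.4125,0,-0.77,0],[1,-0.4125,0,-0.77,0],[1,-0.4125,0,-0.77,0],[1,-0.4125,0,-0.77,0],[1,-0.4125,0,-0.77,0],[1,-0.4125,0,-0.77,0],[1,-0.4125,0,-0.77,0]]
  force: 3

```text
t: 16.87
tool_pos: [0.4022, 0.0277, 0.1801]
orientation: [0.002, 3.141, -0.0]
force: [0.2, -0.4, 1.8]
opening: 0.02
gripper_force: 3.0
```

Emit:
send_rows:
  plan:
    - [[1,0.03,0,0.025,0],[1,0.06,0,0.05,0],[1,0.1,0,0.0725,0],[1,0.14,0,0.09,0],[1,0.18,0,0.1,0],[1,0.22,0,0.11,0],[1,0.26,0,0.117,0],[1,0.3,0,0.123,0],[1,0.34,0,0.128,0],[1,0.38,0,0.13,0],[1,0.42,0,0.132,0],[1,0.46,0,0.132,0],[1,0.5,0,0.13,0],[1,0.51,0,0.13,0],[1,0.51,0,0.13,0],[1,0.51,0,0.13,0]]

```text
t: 18.2
tool_pos: [0.5039, 0.0277, 0.2055]
orientation: [-0.002, -3.141, -0.0]
force: [-0.5, 0.2, -1.5]
opening: 0.0201
gripper_force: 3.0
```

```bash
cat >> h.py <<'E'
def red(n,lo=(0,150,60),hi=(8,255,255),box=None):
    p,_=viewer.read_camera(n);m=cv2.inRange(cv2.cvtColor(p,cv2.COLOR_BGR2HSV),lo,hi);z=np.zeros_like(m);x0,y0,x1,y1=box;z[y0:y1,x0:x1]=m[y0:y1,x0:x1]
    v,u=np.nonzero(z);c=np.array([u.mean(),v.mean()]);w,V=np.linalg.eigh(np.cov(u,v));k=V[:,1]*np.sign(V[1,1]);t=(np.c_[u,v]-c)@k
    return c+k*t.min(),c+k*t.max(),len(u),p
E
python3 - <<'E'
from h import *
s=telemetry.read_state();print(s["t"],s["tool_pos"],s["force"],s["opening"])
a,b,n,p=red("scene",box=(310,120,400,215));print(a,b,n);cv2.imwrite("pics/x1.png",p)
j=np.array([0,1,0])
P=[]
for q in(a,b):
    o,d=ray("scene",*q);P.append(o+d*(.028-o[1])/d[1])
print(P,np.degrees(np.arctan2(P[0][0]-P[1][0],P[0][2]-P[1][2])))
E
```

```text
18.2 [0.50394606 0.0276997  0.20545619] [-0.5015654   0.16369399 -1.48838837] 0.020148497019368855
[349.56316998 188.7963518 ] [351.82439688 206.15315638] 79
[array([0.50238254, 0.028     , 0.20082513]), array([0.47182263, 0.028     , 0.09879931])] 16.67459704969915
```

```bash
python3 - <<'E'
from h import *
for th in(-20,-10,0,5,10,20):
    t=np.radians(th);print(th,proj("scene",(.504-.085*np.sin(t),.028,.2035-.085*np.cos(t))))
p=cv2.imread("pics/x1.png");cv2.imwrite("pics/x1c.png",cv2.resize(p[160:260,300:400],(600,600),interpolation=2))
print(proj("scene",(.504,.028,.2035)))
E
```

```text
-20 (np.float64(344.57887584526856), np.float64(217.42469647492686))
-10 (np.float64(346.3535479427934), np.float64(214.22861507508074))
0 (np.float64(348.1859760226863), np.float64(210.35030075332492))
5 (np.float64(349.10902118120765), np.float64(208.1901030621619))
10 (np.float64(350.02891478510236), np.float64(205.9020072869511))
20 (np.float64(351.8368366201146), np.float64(201.00263265759602))
(np.float64(349.3910414686142), np.float64(188.53559719973936))
```

The handle now leans about 10° outwards on the far rim. Lower it a few mm and release.

Emit:
send_rows:
  plan:
    - [[1,0,0,-0.01,0],[1,0,0,-0.02,0],[1,0,0,-0.025,0],[1,0,0,-0.025,0],[0.3,0,0,-0.025,0],[-0.2,0,0,-0.025,0],[-0.2,0,0,-0.025,0],[-0.2,0,0,-0.025,0],[-0.2,0,0,-0.025,0],[-0.2,0,0,0.1,0],[-0.2,0,0,0.25,0],[-0.2,0,0,0.45,0],[-0.2,0,0,0.6,0],[-0.2,0,0,0.65,0],[-0.2,0,0,0.65,0]]

```text
t: 19.5
tool_pos: [0.5055, 0.0276, 0.3396]
orientation: [0.002, 3.135, -0.0]
force: [-0.4, 0.5, -0.7]
opening: 0.0558
gripper_force: 0.0
```

```bash
cat >> h.py <<'E'
def lean(lo=(0,150,60),hi=(8,255,255),wb=(0,0,640,300),sb=(310,120,400,215)):
    s=telemetry.read_state();w=red("wrist",lo,hi,wb);q=red("scene",lo,hi,sb);R=[]
    for i in(0,1):
        (o1,d1),(o2,d2)=wray(*w[i],s),ray("scene",*q[i])
        t=np.linalg.lstsq(np.c_[d1,-d2],o2-o1,rcond=None)[0];a,b=o1+d1*t[0],o2+d2*t[1];print(w[i],q[i],w[2],q[2],a,b);R.append((a+b)/2)
    v=R[0]-R[1];print("len",np.linalg.norm(v));v/=np.linalg.norm(v);print(v,np.degrees(np.arccos(v[2])));return w[3],q[3]
E
python3 - <<'E'
from h import *
np.set_printoptions(precision=4,suppress=True)
s=telemetry.read_state();print(s["t"],s["tool_pos"],s["opening"],s["force"])
w,q=lean();cv2.imwrite("pics/x2.png",q);cv2.imwrite("pics/x2w.png",w)
E
```

```text
19.5 [0.5055 0.0276 0.3396] 0.05580660779171034 [-0.3933  0.5143 -0.6644]
[324.5092 184.9496] [349.6003 187.6057] 618 107 [0.4716 0.0272 0.1711] [0.4735 0.0194 0.1714]
[323.3356 219.6392] [351.7395 207.1381] 618 107 [0.5098 0.026  0.1403] [0.5072 0.0379 0.1396]
len 0.048463426638569326
[-0.742  -0.1786  0.6462] 49.74709814135916
```

```bash
python3 - <<'E'
from h import *
np.set_printoptions(precision=4,suppress=True)
s=telemetry.read_state();R=[]
for w,q in(((323.3,219.6),(349.6,187.6)),((324.5,184.9),(351.7,207.1))):
    (o1,d1),(o2,d2)=wray(*w,s),ray("scene",*q);t=np.linalg.lstsq(np.c_[d1,-d2],o2-o1,rcond=None)[0];a,b=o1+d1*t[0],o2+d2*t[1];print(a,b);R.append((a+b)/2)
v=R[0]-R[1];print(np.linalg.norm(v),np.degrees(np.arctan2(v[0],v[2])))
E
```

```text
[0.4931 0.0262 0.1945] [0.4933 0.0252 0.1945]
[0.4776 0.0273 0.1015] [0.4771 0.0293 0.1015]
0.09437493968771483 9.641824519547011
```

The chisel now leans only about 10° and rests steady. On to the file.

Emit:
send_rows:
  plan:
    - [[-1,0.05,-0.15,0,-0.05],[-1,0.1,-0.35,0,-0.092],[-1,0.15,-0.55,0,-0.092],[-1,0.2,-0.75,0,-0.092],[-1,0.2,-0.92,0,-0.092],[-1,0.2,-1,0,-0.092]]

```text
t: 20.1
tool_pos: [0.5427, -0.1759, 0.3316]
orientation: [-0.157, -3.132, -0.001]
force: [1.0, 0.0, 0.1]
opening: 0.0907
gripper_force: 0.0
```

Emit:
send_rows:
  plan:
    - [[-1,0.05,-0.15,-0.15,0],[-1,0.1,-0.3,-0.3,0],[-1,0.2,-0.45,-0.5,0],[-1,0.235,-0.5225,-0.7,0],[-1,0.235,-0.5225,-0.85,0],[-1,0.235,-0.5225,-1,0],[-1,0.235,-0.5225,-1,0],[-1,0.235,-0.5225,-1,0],[-1,0.235,-0.5225,-1,0]]

```text
t: 20.85
tool_pos: [0.5911, -0.2766, 0.1365]
orientation: [0.153, 3.138, 0.0]
force: [0.7, -0.5, 0.6]
opening: 0.093
gripper_force: 0.0
```

```bash
python3 - <<'E'
from h import *
np.set_printoptions(precision=4,suppress=True)
s=telemetry.read_state();print(s["t"],s["tool_pos"],jaw(s)[0])
a,b,n,p=red("wrist",(24,150,60),(35,255,255),(240,150,420,360));print(a,b,n);cv2.imwrite("pics/x3.png",p)
A,B=wplane(*a,s,.011),wplane(*b,s,.011);d=(B-A);print(A,B,np.linalg.norm(d),np.degrees(np.arctan2(d[1],d[0])))
h=cv2.cvtColor(p,cv2.COLOR_BGR2HSV);m=cv2.inRange(h,(24,150,60),(35,255,255));v,u=np.nonzero(m);print(u.min(),u.max(),v.min(),v.max())
E
```

```text
20.85 [ 0.5911 -0.2766  0.1365] 84.42001667110715
[325.3641 149.8757] [324.2995 258.0718] 2647
[ 0.5244 -0.27    0.011 ] [ 0.6077 -0.279   0.011 ] 0.08380375800876598 -6.127531280081204
312 639 0 421
```

Emit:
send_rows:
  plan:
    - [[-1,0.015,-0.003,-0.15,0],[-1,0.015,-0.003,-0.3,0],[-1,0.015,-0.003,-0.45,0],[-1,0.015,-0.003,-0.53,0],[-0.5,0.015,-0.003,-0.575,0],[0,0.015,-0.003,-0.575,0],[1,0.015,-0.003,-0.575,0],[1,0.015,-0.003,-0.575,0],[1,0.015,-0.003,-0.575,0],[1,0.015,-0.003,-0.575,0],[1,0.015,-0.003,-0.575,0],[1,0.015,-0.003,-0.575,0],[1,0.015,-0.003,-0.575,0],[1,0.015,-0.003,-0.575,0],[1,0.015,-0.003,-0.575,0],[1,0.015,-0.003,-0.575,0],[1,0.015,-0.003,-0.575,0],[1,0.015,-0.003,-0.575,0]]
  force: 3

```text
t: 22.4
tool_pos: [0.5939, -0.2774, 0.0206]
orientation: [-0.153, -3.138, -0.0]
force: [0.0, -0.1, -1.5]
opening: 0.0197
gripper_force: 3.0
```

Emit:
send_rows:
  plan:
    - [[1,-0.006,0,0.08,0],[1,-0.014,0,0.16,0],[1,-0.032,0,0.245,0],[1,-0.06,0.005,0.32,0],[1,-0.09,0.01,0.4,0],[1,-0.13,0.01,0.475,0],[1,-0.19,0.02,0.57,0],[1,-0.28,0.03,0.67,0],[1,-0.375,0.04,0.75,0],[1,-0.475,0.05,0.825,0],[1,-0.58,0.06,0.88,0],[1,-0.7,0.07,0.92,0],[1,-0.7,0.07,0.92,0]]

```text
t: 23.48
tool_pos: [0.4519, -0.2637, 0.2066]
orientation: [0.155, 3.137, -0.002]
force: [-0.9, -0.5, -1.1]
opening: 0.0196
gripper_force: 3.0
```

Emit:
send_rows:
  plan:
    - [[1,0,0,0,0],[1,0,0,0.1,0],[1,0,0,0.25,0],[1,0,0,0.4,0],[1,0,0,0.55,0],[1,0,0,0.65,0],[1,0,0,0.65,-0.1],[1,0,0,0.65,-0.2],[1,0,0,0.65,-0.3],[1,0,0,0.65,-0.4],[1,0,0,0.65,-0.5],[1,0,0,0.65,-0.6],[1,0,0,0.65,-0.7],[1,0,0,0.65,-0.7],[1,0,0,0.65,-0.7]]
  force: 15

```text
t: 24.73
tool_pos: [0.4545, -0.2633, 0.3339]
orientation: [-1.262, -2.876, -0.001]
force: [0.3, -0.1, -1.3]
opening: 0.0197
gripper_force: 15.0
```

Emit:
send_rows:
  plan:
    - [[1,0,0.1,0,-0.1],[1,0,0.2,0,-0.2],[1,-0.01,0.32,0,-0.3],[1,-0.02,0.45,0,-0.4],[1,-0.03,0.58,0,-0.5],[1,-0.03,0.7,0,-0.6],[1,-0.03,0.78,0,-0.7],[1,-0.03,0.815,0,-0.708],[1,-0.03,0.815,0,-0.708],[1,-0.03,0.815,0,-0.708],[1,-0.03,0.815,0,-0.708]]

```text
t: 25.65
tool_pos: [0.4481, -0.1012, 0.3344]
orientation: [-2.22, -2.223, 0.001]
force: [0.0, 0.2, -1.4]
opening: 0.0199
gripper_force: 15.0
```

```bash
python3 - <<'E'
from h import *
np.set_printoptions(precision=4,suppress=True)
s=telemetry.read_state();T=s["tool_pos"];print(s["t"],T,jaw(s)[0])
u,v=proj("scene",T-[0,0,.04]);u,v=int(u),int(v);print(u,v)
a,b,n,p=red("scene",(22,130,50),(36,255,255),(u-40,v-45,u+40,v+60));print(a,b,n)
for q in(a,b):
    o,d=ray("scene",*q);P=o+d*(T[0]-o[0])/d[0];print(P-T)
print([proj("scene",T+[0,.19*np.sin(t),-.011-.19*np.cos(t)]) for t in(0,.15,.3,.45)])
cv2.imwrite("pics/x4.png",cv2.resize(p[v-60:v+90,u-75:u+75],(600,600),interpolation=2))
E
```

```text
25.65 [ 0.4481 -0.1012  0.3344] 0.09525226669317209
307 132
[298.431  91.248] [319.3624 168.0776] 196
[ 0.     -0.0165  0.0746]
[-0.      0.0288 -0.1499]
[(np.float64(309.73089394953985), np.float64(178.75190322212853)), (np.float64(319.5479493632089), np.float64(180.90915270075385)), (np.float64(329.26391270505417), np.float64(181.9555870549367)), (np.float64(338.7326539782612), np.float64(181.84557816856977))]
```

View pics/x4.png

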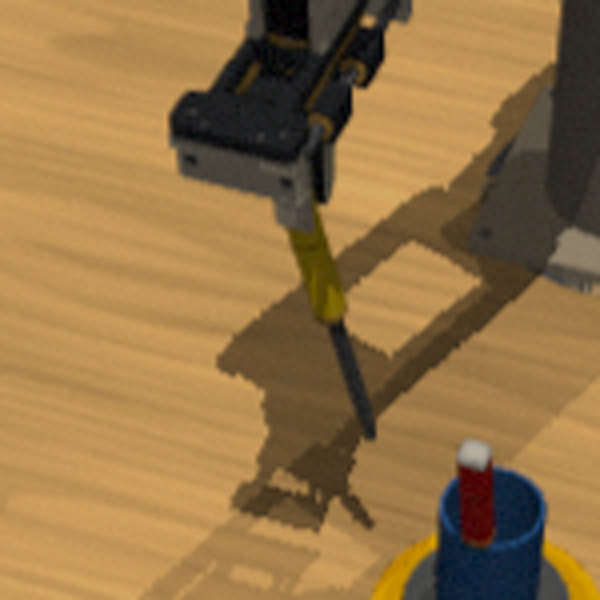

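The picture shows the file held with its tip at (371,437) in the crop, so scene px (324.8,181.3), a lean of about 13°. The chisel stands in the pot at (475,490). Insert the file at the robot side of the pot's centre, clear of the chisel.

Emit:
send_rows:
  plan:
    - [[1,0,0.1,0,0],[1,0,0.22,0,0],[1,0,0.34,0,0],[1,0,0.44,0,0],[1,0,0.47,0,0],[1,0,0.47,0,0],[1,0,0.47,0,0],[1,0,0.47,-0.06,0],[1,0,0.47,-0.14,0],[1,0,0.47,-0.24,0],[1,0,0.47,-0.34,0],[1,0,0.47,-0.44,0],[1,0,0.47,-0.5,0],[1,0,0.47,-0.5,0],[1,0,0.47,-0.5,0]]

```text
t: 26.95
tool_pos: [0.4475, -0.007, 0.234]
orientation: [-2.223, -2.218, 0.002]
force: [0.6, 0.1, -1.5]
opening: 0.02
gripper_force: 15.0
```

Emit:
send_rows:
  plan:
    - [[1,0,0,0,0],[1,0,0,0,0],[1,0,0.03,0,0],[1,0,0.06,0,0],[1,0,0.09,0,0],[1,0,0.12,0,0],[1,0,0.15,0,0],[1,0,0.18,0,0],[1,0,0.21,0,0],[1,0,0.24,0,0],[1,0,0.27,-0.02,0],[1,0,0.3,-0.05,0],[1,0,0.32,-0.09,0],[1,0,0.34,-0.1,0],[1,0,0.36,-0.1,0],[1,0,0.37,-0.1,0],[1,0,0.37,-0.1,0],[1,0,0.37,-0.1,0]]
  force: 3

```text
t: 28.45
tool_pos: [0.448, 0.0677, 0.2148]
orientation: [-2.223, -2.22, -0.0]
force: [-0.2, 0.0, -0.8]
opening: 0.02
gripper_force: 3.0
```

```bash
python3 - <<'E'
from h import *
np.set_printoptions(precision=4,suppress=True)
s=telemetry.read_state();T=s["tool_pos"];print(s["t"],T,jaw(s)[0],s["force"])
u,v=proj("scene",T-[0,0,.06]);u,v=int(u),int(v);print(u,v)
a,b,n,p=red("scene",(22,130,50),(36,255,255),(u-20,v-40,u+20,v+22));print(a,b,n)
for q in(a,b):
    o,d=ray("scene",*q);P=o+d*(T[0]-o[0])/d[0];print(P-T)
print([proj("scene",T+[0,-.085*np.sin(t),-.011-.085*np.cos(t)]) for t in(-.2,0,.2)])
a,b,n,p=red("scene",box=(310,120,400,215));print("chisel",a,b,n)
cv2.imwrite("pics/x5.png",p)
E
```

```text
28.45 [0.448  0.0677 0.2148] -0.06501156383240936 [-0.1991  0.0152 -0.8099]
370 189
[368.0675 180.3569] [364.8825 198.8071] 123
[ 0.     -0.0082 -0.0275]
[ 0.     -0.0117 -0.1007]
[(np.float64(375.38348459189893), np.float64(200.08912572293792)), (np.float64(369.21344404155207), np.float64(198.81436834404303)), (np.float64(363.17162671511943), np.float64(196.7174924031002))]
chisel [350.3839 187.2043] [351.5037 207.028 ] 86
```

The file tilts about 8° outwards and the chisel hasn't moved. Lower slightly, release and lift away.

Emit:
send_rows:
  plan:
    - [[1,0,0,-0.01,0],[1,0,0,-0.015,0],[1,0,0,-0.015,0],[1,0,0,-0.015,0],[0.3,0,0,-0.015,0],[0,0,0,-0.015,0],[0,0,0,-0.015,0],[0,0,0,-0.015,0],[0,0,0,-0.015,0],[0,0,0,0.1,0],[0,0,0,0.25,0],[0,0,0,0.45,0],[0,0,0,0.65,0],[0,0,0,0.65,0]]

```text
t: 29.72
tool_pos: [0.4504, 0.0677, 0.3536]
orientation: [2.217, 2.214, 0.014]
force: [0.8, -0.2, 1.4]
opening: 0.0467
gripper_force: 0.0
```

Emit:
send_rows:
  plan:
    - [[0,0,0.2,0,0],[0,0,0.4,0,0],[0,0,0.6,0,0],[0,0,0.8,0,0],[0,0,1,0,0],[0,0,1,0,0],[0,0,1,0,0]]

```text
t: 30.3
tool_pos: [0.4473, 0.2694, 0.3438]
orientation: [-2.218, -2.224, 0.002]
force: [0.0, -0.1, 0.0]
opening: 0.0463
gripper_force: 0.0
```

```bash
python3 - <<'E'
from h import *
np.set_printoptions(precision=4,suppress=True)
s=telemetry.read_state();print(s["t"],s["tool_pos"],s["force"])
F=((22,130,50),(36,255,255));t,_=viewer.read_camera("top");cv2.imwrite("pics/x6t.png",t)
fs=red("scene",*F,(353,165,385,206));cs=red("scene",box=(310,120,400,215));cv2.imwrite("pics/x6.png",fs[3])
print("file",fs[:3]);print("chisel",cs[:3])
# handle ends: butt-side and blade-side; candidate leans
hsv=cv2.cvtColor(t,cv2.COLOR_BGR2HSV)
ct=red("top",box=(290,240,345,310));print("chisel top",ct[:3])
for i,j in((0,0),(1,1)):print(tri(ct[i],cs[j]))
# pot foot, disc and jar in the top view against the first picture
for n,lo,hi,b in(("disc",(20,180,80),(32,255,255),(270,245,360,325)),("blue",(105,80,30),(125,255,255),(285,255,345,310))):
    m=cv2.inRange(hsv,lo,hi);x0,y0,x1,y1=b;v,u=np.nonzero(m[y0:y1,x0:x1]);print(n,len(u),u.min()+x0,u.max()+x0,v.min()+y0,v.max()+y0)
t0=cv2.imread("pics/top0.png");d=cv2.absdiff(t,t0).max(2)
for n,(x0,y0,x1,y1) in dict(jar=(298,229,325,256),glue=(315,135,340,164),measure=(384,142,404,176),tape=(240,143,277,182),block=(142,254,165,282),offcut=(486,258,521,282)).items(): print(n,(d[y0:y1,x0:x1]>40).mean().round(3))
E
```

```text
30.3 [0.4473 0.2694 0.3438] [ 0.0479 -0.1033  0.0176]
file (array([370.1051, 176.3287]), array([364.8557, 198.9665]), 156)
chisel (array([350.5053, 188.0985]), array([351.0394, 207.0552]), 107)
chisel top (array([nan, nan]), array([nan, nan]), 1)
 ** On entry to DLASCL parameter number  4 had an illegal value
 ** On entry to DLASCL parameter number  4 had an illegal value
 ** On entry to DLASCL parameter number  4 had an illegal value
 ** On entry to DLASCL parameter number  4 had an illegal value
 ** On entry to DLASCL parameter number  5 had an illegal value
 ** On entry to DLASCL parameter number  4 had an illegal valueh.py:31: RuntimeWarning: Degrees of freedom <= 0 for slice
  v,u=np.nonzero(z);c=np.array([u.mean(),v.mean()]);w,V=np.linalg.eigh(np.cov(u,v));k=V[:,1]*np.sign(V[1,1]);t=(np.c_[u,v]-c)@k
  c *= np.true_divide(1, fact)
  c *= np.true_divide(1, fact)
Traceback (most recent call last):
  File "h.py", line 10, in tri
    s=np.linalg.lstsq(np.c_[d1,-d2],o2-o1,rcond=None)[0];p,q=o1+d1*s[0],o2+d2*s[1]
      ~~~~~~~~~~~~~~~^^^^^^^^^^^^^^^^^^^^^^^^^^^^^^^^
numpy.linalg.LinAlgError: SVD did not converge in Linear Least Squares
```

```bash
python3 - <<'E'
from h import *
I={n:cv2.imread(f"pics/{n}.png") for n in("scene0","x1","x2","x6")}
for n in("x1","x2","x6"):
    m=cv2.inRange(cv2.cvtColor(I[n],cv2.COLOR_BGR2HSV),(100,110,30),(125,255,255))[185:235,330:380];v,u=np.nonzero(m);print(n,len(u),u.min()+330,u.max()+330,v.max()+185)
# yellow ring seen between foot edge and disc edge, by projecting r=70..82 mm ring about disc centre
h=cv2.cvtColor(I["x6"],cv2.COLOR_BGR2HSV);r=""
for k in range(0,360,15):
    u,v=proj("scene",(.462+.08*np.cos(np.radians(k)),.03+.08*np.sin(np.radians(k)),0));q=h[round(v),round(u)];r+=f"{k}:{q[0]},{q[1]} "
print(r)
d=cv2.absdiff(I["x6"],I["scene0"]).max(2)
for n,P in dict(jar=(.569,.036,.06),glue=(.8,-.01,.08),measure=(.784,-.18,.04),tape=(.78,.15,.02),block=(.5,.43,.02),offcut=(.48,-.47,.02)).items():
    u,v=map(round,proj("scene",P));print(n,u,v,(d[v-14:v+14,u-12:u+12]>40).mean().round(3))
E
```

```text
x1 782 341 367 232
x2 801 341 367 232
x6 736 341 367 232
0:24,98 15:15,232 30:22,251 45:22,255 60:21,255 75:21,255 90:21,255 105:22,255 120:21,255 135:21,251 150:21,248 165:30,50 180:101,236 195:2,248 210:166,166 225:22,255 240:22,234 255:21,221 270:22,240 285:21,222 300:22,251 315:22,255 330:22,255 345:12,135 
jar 342 243 0.08
glue 292 309 0.214
measure 233 289 0.0
tape 358 334 0.0
block 494 275 0.0
offcut 194 181 0.0
```

```bash
python3 -c "
from plant import order
print(order.close_job())"
```

```text
the job is handed in; nothing more can be done
None
```

The job is handed in: the pot stands wholly on the yellow disc after being slid round the jar, and the chisel and file stand in it blade down, each leaning about 10°; the jar and the other things were not touched, though the last images could not settle the jar and glue exactly (shadows and the moved pot changed pixels there), and the verdict was not shown.

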